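# Unclip a sample carrier and index it to the reader

## Robot

A 6-joint arm with a two-finger parallel gripper is mounted at the origin on the work surface. World frame = base frame: x ahead of the robot, y to its left, z up, the work surface at z = 0. Lengths are in m, angles in rad, forces in N, time in s.
With the tool pointing down it reaches from about 0.325 to 0.85 m from the base axis. Payload 4.4 kg.
Tool frame: the origin (TCP) lies on the centre line of the jaws, within the pads' length; the fingertips stand 14 mm ahead of it and the grasp point (between the pads) lies 5 mm behind it; x points along the fingers, y is the direction in which the jaws open and shut, and the axes are right-handed (so a half turn about x gives the same grasp; the last joint's range is limited). The gripper opens to 94 mm and grips with 3 to 60 N. Pads are 16 mm wide; open, the fingers measure 119 mm over their backs; the gripper's body (75 mm by 177 mm) begins 78 mm behind the grasp point.
Start: joints at [0.988, 0.207, 1.542, -0, 1.393, -0.15], TCP at [0.241, 0.522, 0.219] pointing down, gripper open.
Joint ranges: [-2.73, 2.73], [-0.86, 2.22], [0.23, 2.46], [-1.11, 4.25], [0.08, 2.63], [-2.82, 2.82]. Speed limits (rad/s): [2.79, 2.79, 3.14, 3.14, 3.14, 3.14].

## Interface

Orientations are given as a unit quaternion [x, y, z, w].
In Python, from station import bot gives the robot as it stands. The module is installed in compiled form; this text tells all that it offers.
- The arm moves only by the shell command python3 -m inch 'ROWS'. ROWS is JSON, a list that holds one entry, the list of rows, each a list of 5 numbers: the finger opening in m, from 0 to 0.094, then the shift along the world's x, y, z in m, then the turn about the world's z in rad. In form: [[[jaw, x, y, z, yaw], ...]]. A call has exactly 10 rows; each row shifts and turns the commanded pose from where the row before left it; what a row does not reach is not made up. A row lasts 1/10 s, in which the tool goes at most 50 mm and 8.59 degrees, less where a joint would pass 70% of its speed; a pose out of reach is approached as far as the arm can. A call is refused whole if a number of a shift passes 0.05 or a number of a turn 0.15, either way. A call with a gripper value outside its range is refused whole. The fingers move at their own pace and stop on an object; the grip force is fixed at half the most. Time passes only in rows, so rows that do not move let the fingers close, or fill a call up. It gives the time, the measured TCP pose, the force and the opening at its end, in the units of the state.
- bot.observe(): the state, without advancing time (a new reading comes with each control period).
- bot.read_camera(name): name is "side" or "top" or "wrist"; returns a dict with "frame" (420x560x3 uint8, red, green, blue), "mtx" (3x3 intrinsics, pixels), "world_to_cam" (4x4, takes a point from world to camera coordinates). Camera axes: x right, y down, z forward; pixel columns grow to the right and rows downward; lengths in m; the calibration is good to about 2 mm. A picture is of the moment at which its call begins. There is no depth.
- bot.job_done(): hands the job in, once; it reports no verdict.
Trained networks look in a picture, given as the dict that the camera call returned (one of the last four; its "shot" number tells which), for a name from the list of things; names that differ only in an ending like _2 or _b are one class to them, and where a whole thing is asked for, a point or a joint stands for the part that bears it (a point fixed in the world has none). Each returns a list of dicts, best first, with "conf" (0 to 1); they miss things now and then, are a little off and sometimes report something else, mostly with a low value. They report only what shows in the picture. A call takes as long as a camera call. They do not tell look-alikes from the thing itself.
- bot.trace(picture, thing): "region" (420x560 bool, what is visible of it) and "xy" ([column, row] in pixels, amid what is visible of it).
The state is a dict: "clock": time; "joints": joint angles; "joint_velocities": joint speeds; "effort": joint torques, N m; "tcp_pos": TCP position; "orientation": TCP orientation; "contact_force": force on the tool from outside, world axes, zero at the start; "ft_torque": the same for the moment, N m; "gripper_width": finger opening in m.
Only numpy, scipy, OpenCV 4.12 (cv2) and the standard library are available. Lean on these libraries where they do the work, as an engineer would, in place of code of your own. Each camera call takes 0.05 s, during which the arm holds its last target.

## Task

Press the orange ejector lever to pop the blue sample carrier up off the sprung catches of its rail. Then set the carrier down upright in the empty carousel pocket at the yellow loading mark, let go, and turn the carousel exactly one click clockwise (seen from above), so that the carrier stands in front of the green reader. Do not drop the carrier, and leave the other things on the bench where they are.

Things in the scene. Friction and masses are not known exactly. Their poses are not given: they have to be found in the camera images.
- dock: Grey dock, fixed, base 100 x 96 x 10 mm: an upright steel rail along its x (12 mm thick, 56 mm long, top 50 mm above the table), a black post with a sprung brass roller catch on either side (50 mm high, y = +-28 to 43 mm, with corner guides inwards to +-13 mm), and an orange ejector lever at its -x side. Place and yaw vary. Origin under the rail's middle, at table height; z up.
- carrier_center (a point): Middle of the blue carrier, 30 mm above its underside (58 mm above the table when seated). 36 mm long (x), 33 wide (y), 58 high, about 120 g. The block 22 to 52 mm above the underside has flat sides: grip from above with a finger at each end of the 36 mm length, clear of the catch posts. The lower 22 mm is a saddle, open below and at the ends, 39 mm wide over its side ribs.
- paddle (a point): Centre of the top face of the orange ejector paddle (28 x 38 mm), 36.5 mm above the table untouched, 83 mm from the dock's origin on its -x side. Push it straight down with shut fingertips: 18 mm is enough, 20 mm is the hard stop, about 8 N, 14 N at most. A fork then lifts the carrier past the catches. It springs back when let go; the carrier stays popped.
- ejector (a joint): Angle of the ejector lever, rad: 0 untouched, 0.42 fully pressed; the carrier has snapped past the catches by about 0.3.
- carousel: Fixed white round base, 280 mm diameter. Place and yaw vary. Origin on the turning axis at table height. A yellow loading mark stands at the rim on its -x side (towards the robot), a green reader (45 mm high, 135 to 165 mm from the axis) one station on, clockwise. On it turns a disc (256 mm diameter, top 34 mm above the table) with six pockets; two at the far side hold grey carriers fixed to it.
- rotor (a joint): Turn of the carousel disc, rad, growing clockwise seen from above: 0 at the start, 1.047 one click on. A sprung detent pulls it to the nearest multiple of 1.047: pushed beyond half a click (0.52) it runs on to the next click by itself and stops there. Turning takes about 3 N at a post.
- pocket (a point): Centre of the floor (34 mm above the table) of the pocket at the yellow mark at the start, 80 mm from the axis; turns with the disc. 44 mm long along this point's x axis (radial), 46 mm wide along its y; side walls 8 mm, end lips 4 mm high. The carrier goes in with its x axis along this x axis, either way round.
- push_post (a point): Top centre of a steel push post (12 mm diameter, 36 mm high above the disc, 116 mm from the axis), 30 degrees counter-clockwise of the loading pocket; turns with the disc. One such post stands between all pockets. With shut fingers on its counter-clockwise side, tips about 12 mm above the disc, push it along its circle, clockwise.
- mouse: Black computer mouse, bystander.
- stub_jar: Small clear jar with red cap near the dock, bystander.
- tweezers: Steel tweezers beside the dock, bystander.
- hex_driver: Yellow-handled driver, bystander.
- rail_top (a point): Centre of the rail's top edge, 50 mm above the table, x axis along the rail. The carrier sits astride the rail, its x along it (1.5 mm play each side), ribs caught under the rollers. Popped by the lever it stays about 10 mm higher than seated, upright, resting loosely on the rollers, and lifts straight up without force; it is clear of rail and posts 30 mm above that.
Things that resemble listed ones, but are neither listed nor needed, are in the scene too. What is shaped like the dock but pink is not meant.

How it is judged:
On the way, in this order (a step that is already met when the one before it is completed fails the run):
1. the lever is pressed and has lifted the carrier past the catches (value of joint ejector above 0.2 rad and z of carrier_center in the frame of dock above 0.0665 m and horizontal distance between carrier_center and dock below 0.02 m), for 0.05 s.
2. the carrier stands released in the pocket at the yellow mark, the carousel not yet turned (horizontal distance between carrier_center and pocket below 0.008 m and z of carrier_center in the frame of pocket below 0.033 m and angle between carrier_center's own z axis and vertical below 0.1 rad and contact force between the fingers and carrier below 0.3 N and value of joint rotor between -0.2 and 0.2 rad), for 0.2 s.
At the end, for the whole second after the job is handed in: The carousel rests one click clockwise of its start (0.93 to 1.16 rad), and the carrier stands upright (within 0.1 rad), at rest, on the floor of the pocket that was at the yellow mark (centre within 10 mm, no more than 3 mm above the floor) (value of joint rotor between 0.93 and 1.16 rad and velocity of joint rotor between -0.05 and 0.05 rad/s and horizontal distance between carrier_center and pocket below 0.01 m and z of carrier_center in the frame of pocket below 0.033 m and angle between carrier_center's own z axis and vertical below 0.1 rad and linear speed of carrier below 0.03 m/s); the robot touches nothing.
It fails at once if the carousel is turned more than one click, or backwards by more than 0.35 rad (value of joint rotor above 1.4 rad or value of joint rotor below -0.35 rad).
It fails at once if the carrier is dropped (falls freely by more than about 25 mm) (linear speed of carrier above 0.7 m/s and contact force between the fingers and carrier below 0.1 N).
It fails at once if a bystander is moved by more than 30 mm (distance of any of mouse, stub_jar, tweezers, hex_driver, wash_bottle, duster_can, stub_tray from where it was at the start of the episode above 0.03 m).
It also fails if it takes over 70 s, if anything falls off the work surface, if the arm or the gripper's body presses on something with over 40 N, if the wrist force passes 120 N, or if a joint passes its speed limit or range.

## Working session

There is one attempt and no reset: what is moved stays moved. The work goes in short steps, Python scripts to look and compute and a shell command to move; the robot and the scene stay as the last step left them, time stands still between calls to the robot, and variables do not carry over. Pictures are saved under pics/ and viewed, and the job is handed in when it is done.

```bash
mkdir -p pics; cat > h.py <<'E'
import numpy as np,cv2,pickle
from station import bot
def snap(name,fn):
    p=bot.read_camera(name); cv2.imwrite('pics/'+fn,p['frame'][:,:,::-1]); return p
def proj(p,X):
    X=np.atleast_2d(X); c=(p['world_to_cam']@np.c_[X,np.ones(len(X))].T)[:3]; u=p['mtx']@c; return (u[:2]/u[2]).T
def ray(p,uv,z):
    K=p['mtx'];T=p['world_to_cam'];R=T[:3,:3];t=T[:3,3]
    d=R.T@np.linalg.inv(K)@np.array([uv[0],uv[1],1.]);o=-R.T@t
    return o+d*(z-o[2])/d[2]
E
python3 - <<'E'
from h import *
for n in ['top','side','wrist']:
    p=snap(n,n+'1.png'); print(n,p['mtx'].tolist(),np.round(p['world_to_cam'],3).tolist())
    pickle.dump(p,open(n+'1.pkl','wb'))
    for t in ['dock','carrier_center','paddle','carousel','push_post','stub_jar','tweezers','mouse','hex_driver']:
        for r in bot.trace(p,t)[:4]: print(n,t,round(r['conf'],2),np.round(r['xy'],1),r['region'].sum())
print(bot.observe())
E
```

```text
top [[409.3407686886716, 0.0, 277.2246726402136], [0.0, 409.3407686886716, 210.51799443398968], [0.0, 0.0, 1.0]] [[-0.029, -0.999, -0.027, -0.04], [-0.998, 0.03, -0.051, 0.545], [0.052, 0.026, -0.998, 1.062], [0.0, 0.0, 0.0, 1.0]]
top dock 0.98 [434.6 159.4] 1681
top dock 0.87 [357.2 207.1] 1366
top dock 0.64 [358.1 281.1] 1642
top carrier_center 0.59 [353.9 200. ] 250
top paddle 0.78 [364.9 310.8] 214
top paddle 0.66 [361. 230.] 247
top paddle 0.56 [443.2 183. ] 268
top push_post 0.97 [173.2 205.2] 7567
top push_post 0.71 [361.5 229.6] 183
top stub_jar 0.45 [340.7 165. ] 187
top tweezers 0.71 [325.3 214.1] 205
top tweezers 0.42 [341.7 166.7] 177
top mouse 0.95 [263.7 263.6] 815
top hex_driver 0.67 [359.  229.6] 278
top hex_driver 0.61 [262.3 138.3] 275
side [[473.439650328041, 0.0, 284.5158015179992], [0.0, 473.439650328041, 208.11408696165537], [0.0, 0.0, 1.0]] [[0.983, -0.184, -0.009, -0.515], [-0.15, -0.768, -0.622, 0.075], [0.107, 0.613, -0.783, 1.127], [0.0, 0.0, 0.0, 1.0]]
side dock 0.86 [398.4 383.1] 3202
side dock 0.65 [226.5 309.7] 2385
side carrier_center 0.93 [320.  280.5
[... 621 characters left out ...]
.68 [166.7 409.4] 2032
{'clock': 1.5, 'joints': array([ 9.87492780e-01,  2.06624828e-01,  1.54150674e+00,  8.22461486e-06,
        1.39349743e+00, -1.50514121e-01]), 'joint_velocities': array([-0.00173772, -0.00021516, -0.00042865, -0.00011569,  0.00092172,
        0.00143909]), 'effort': array([ 1.37257135e-03, -3.70884204e+01, -2.81752181e+01,  7.00002909e-02,
        2.76068738e-02,  8.17880760e-06]), 'tcp_pos': array([0.2411719 , 0.52197612, 0.21942936]), 'orientation': array([ 0.15181231,  0.69062273, -0.15183424,  0.69060816]), 'contact_force': array([-0.1858092 ,  1.28013422,  0.57445331]), 'ft_torque': array([0.01740664, 0.02163731, 0.04651852]), 'gripper_width': 0.09406601316790263}
```

View pics/top1.png

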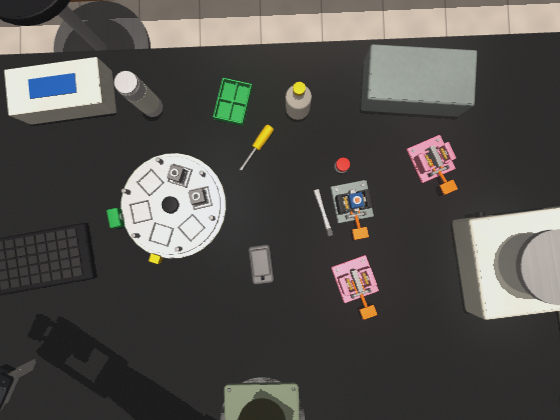

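View pics/side1.png

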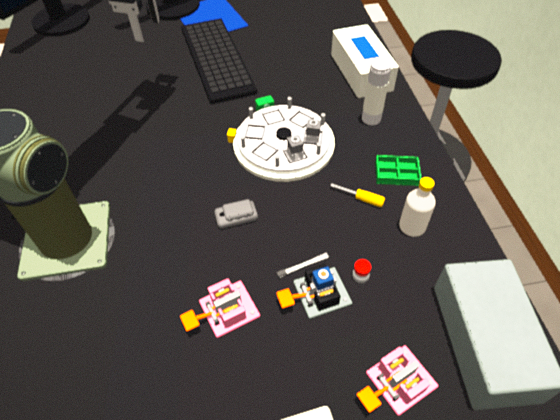

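The top view shows the grey dock at about (353,203) with its paddle at (361,233), and the carousel axis at about (171,205) with the yellow mark at (155,258) and the reader at (114,217). The two pink docks are decoys. Next I'll measure these.

```bash
python3 - <<'E'
from h import *
t=pickle.load(open('top1.pkl','rb'));s=pickle.load(open('side1.pkl','rb'))
def cents(p,lo,hi,nm,minA=15):
    hsv=cv2.cvtColor(p['frame'],cv2.COLOR_RGB2HSV); m=cv2.inRange(hsv,lo,hi)
    n,l,st,c=cv2.connectedComponentsWithStats(m)
    for i in range(1,n):
        if st[i,4]>minA: print(nm,st[i].tolist(),np.round(c[i],1))
for nm,p in(('top',t),('side',s)):
    cents(p,(8,150,120),(20,255,255),nm+' orange'); cents(p,(100,120,80),(125,255,255),nm+' blue'); cents(p,(22,150,120),(32,255,255),nm+' yellow')
def tri(a,b):
    A=[]
    for p,uv in((t,a),(s,b)):
        P=p['mtx']@p['world_to_cam'][:3]
        A+= [uv[0]*P[2]-P[0],uv[1]*P[2]-P[1]]
    A=np.array(A);X=np.linalg.svd(A)[2][-1];return X[:3]/X[3]
print('carr top',ray(t,(357,200),.086),ray(s,(322,272),.086))
print('paddle',ray(t,(360.5,233.5),.0365),ray(s,(287,298.5),.0365))
print('axis',ray(t,(170.5,205),.034),ray(s,(284,134),.034))
print('ymark',ray(t,(155,258),.03))
E
python3 - <<'E'
import cv2
for n,b in(('top',(300,150,110,110)),('top',(95,135,150,140)),('side',(255,235,140,100)),('side',(215,80,140,110))):
    x,y,w,h=b; im=cv2.imread(f'pics/{n}1.png')[y:y+h,x:x+w]; cv2.imwrite(f'pics/crop_{n}_{x}.png',cv2.resize(im,None,fx=5,fy=5,interpolation=cv2.INTER_CUBIC)[:600])
E
```

```text
top orange [441, 148, 4, 8, 16] [442.4 151.4]
top orange [425, 155, 9, 12, 33] [429.4 160.8]
top orange [438, 171, 19, 24, 206] [446.9 184.7]
top orange [352, 215, 17, 25, 207] [359.3 230.6]
top orange [363, 273, 6, 11, 24] [365.2 278.1]
top orange [347, 279, 5, 11, 17] [349.  284.1]
top orange [352, 281, 5, 10, 22] [353.9 285.7]
top orange [359, 294, 18, 26, 218] [366.8 309.4]
top blue [28, 73, 48, 26, 901] [51.9 85.4]
top blue [349, 192, 16, 16, 116] [355.5 200. ]
top yellow [293, 82, 13, 12, 126] [298.7  87.5]
top yellow [252, 125, 22, 25, 247] [262.6 136.7]
top yellow [149, 254, 12, 10, 87] [154.1 258.3]
side orange [215, 288, 15, 9, 26] [222.2 292.5]
side orange [276, 288, 30, 21, 105] [288.5 297.4]
side orange [180, 309, 31, 23, 102] [193.3 318.9]
side orange [393, 379, 13, 11, 24] [399. 384.]
side orange [356, 385, 32, 28, 110] [371.1 397.5]
side blue [180, 0, 69, 32, 1184] [215.7  14.6]
side blue [352, 37, 26, 22, 300] [364.4  47.2]
side blue [312, 266, 21, 20, 178] [322.  276.1]
side yellow [227, 128, 9, 14, 102] [230.9 133.8]
side yellow [419, 176, 16, 15, 175] [426.3 183.2]
side yellow [356, 189, 29, 18, 297] [369.8 197.3]
side yellow [216, 289, 13, 7, 31] [222. 292.]
side yellow [278, 289, 28, 18, 209] [286.4 297.4]
side yellow [320, 290, 13, 6, 28] [325.5 291.9]
side yellow [224, 305, 14, 8, 34] [229.9 308.1]
side yellow [181, 311, 30, 19, 232] [190.4 319.5]
side yellow [391, 359, 12, 9, 40] [396.4 363.1]
side yellow [406, 378, 13, 10, 42] [412.  382.2]
side yellow [358, 387, 30, 24, 324] [369.7 397.8]
carr top [ 0.55989836 -0.25341894  0.086     ] [ 0.55606912 -0.24956323  0.086     ]
paddle [ 0.47758288 -0.26737633  0.0365    ] [ 0.47929902 -0.2694422   0.0365    ]
axis [0.56550397 0.22012094 0.034     ] [0.56515618 0.225039   0.034     ]
ymark [0.42933951 0.26386969 0.03      ]
```

```bash
cd pics; python3 -c "
import cv2,numpy as np
a=cv2.imread('crop_top_300.png');b=cv2.imread('crop_side_255.png')
c=np.zeros((600,800,3),np.uint8)
a=cv2.resize(a,(390,390));b=cv2.resize(b,(400,286));c[:390,:390]=a;c[:286,400:]=b;cv2.imwrite('m1.png',c)"
```

```text
(no output)
```

View pics/m1.png

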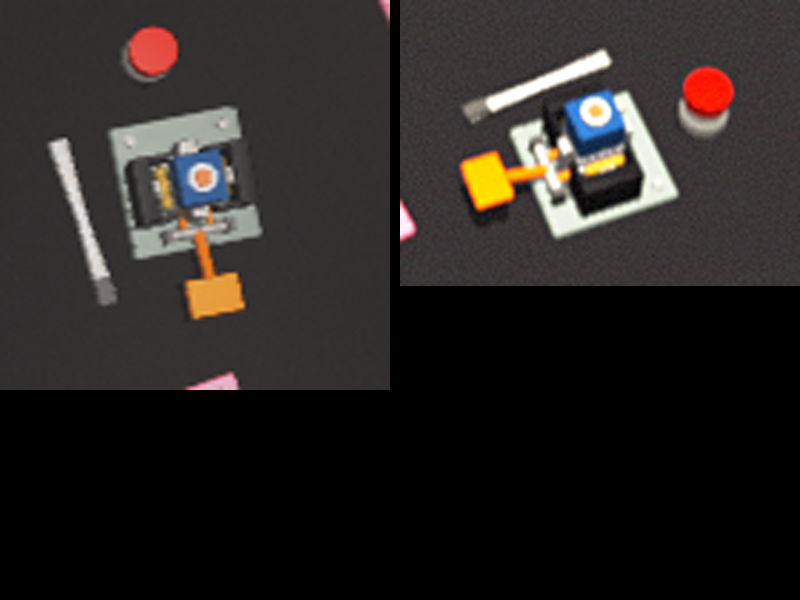

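View pics/crop_top_95.png

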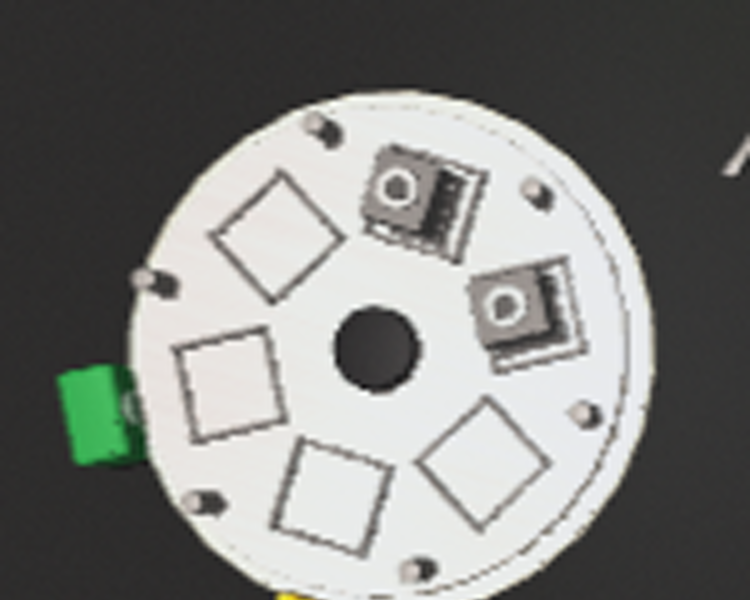

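```bash
python3 - <<'E'
from h import *
from scipy.spatial.transform import Rotation as Ro
o=bot.observe();R=Ro.from_quat(o['orientation']).as_matrix();print(R.round(3))
w=pickle.load(open('wrist1.pkl','rb'))['world_to_cam'];c=-w[:3,:3].T@w[:3,3];print(c-o['tcp_pos'], R.T@(c-o['tcp_pos']), (R.T@w[:3,:3].T).round(3))
def dirs(y): return np.array([-np.sin(y),np.cos(y)])
print('jaw yaw',np.arctan2(R[1,1],R[0,1]))
E
```

```text
[[-0.     0.419  0.908]
 [-0.     0.908 -0.419]
 [-1.    -0.    -0.   ]]
[-0.06738605  0.03105325  0.16654601] [-1.66545013e-01 -7.77897293e-05 -7.41991397e-02] [[ 0.    -0.256  0.967]
 [ 1.     0.001 -0.   ]
 [-0.001  0.967  0.256]]
jaw yaw 1.1380054503842778
```

```bash
python3 -m inch '[[[0.06,0.0145,-0.039,0.003,-0.047],[0.06,0.0145,-0.039,0.003,-0.047],[0.06,0.0145,-0.039,0.003,-0.047],[0.06,0.0145,-0.039,0.003,-0.047],[0.06,0.0145,-0.039,0.003,-0.047],[0.06,0.0145,-0.039,0.003,-0.047],[0.06,0.0145,-0.039,0.003,-0.047],[0.06,0.0145,-0.039,0.003,-0.047],[0.06,0.0145,-0.039,0.003,-0.047],[0.06,0.0145,-0.039,0.003,-0.047]]]'; python3 -m inch '[[[0.0,0.0145,-0.039,0,-0.047],[0.0,0.0145,-0.039,0,-0.047],[0.0,0.0145,-0.039,0,-0.047],[0.0,0.0145,-0.039,0,-0.047],[0.0,0.0145,-0.039,0,-0.047],[0.0,0.0145,-0.039,0,-0.047],[0.0,0.0145,-0.039,0,-0.047],[0.0,0.0145,-0.039,0,-0.047],[0.0,0.0145,-0.039,0,-0.047],[0.0,0.0145,-0.039,0,-0.047]]]'
```

```text
clock: 2.5
tcp_pos: [0.3865, 0.1304, 0.2499]
orientation: [0.309, 0.636, -0.309, 0.636]
contact_force: [1.4, -0.3, -0.4]
gripper_width: 0.0598
clock: 3.5
tcp_pos: [0.5316, -0.2597, 0.2494]
orientation: [0.449, 0.546, -0.449, 0.547]
contact_force: [0.7, 0.3, 0.6]
gripper_width: 0.0004
```

```bash
python3 - <<'E'
from h import *
p=snap('wrist','w2.png');pickle.dump(p,open('w2.pkl','wb'))
for t in ['dock','carrier_center','paddle']:
    for r in bot.trace(p,t)[:3]: print(t,round(r['conf'],2),np.round(r['xy'],1),r['region'].sum())
print(bot.observe()['tcp_pos'])
E
```

```text
dock 0.88 [126.  153.6] 8399
dock 0.77 [286.3 186.1] 6390
dock 0.68 [278.9 379. ] 117
carrier_center 0.62 [304.8 193.8] 1400
paddle 0.68 [239.5 187.4] 1319
paddle 0.55 [ 55.8 162.3] 1401
paddle 0.45 [278.3 378.8] 125
[ 0.53092884 -0.25847154  0.24882707]
```

View pics/w2.png

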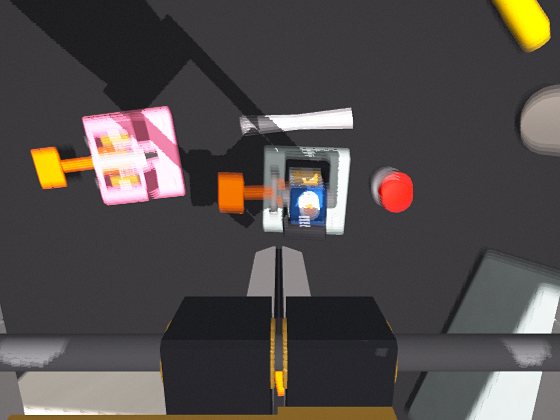

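```bash
python3 - <<'E'
from h import *
p=snap('wrist','w3.png');pickle.dump(p,open('w3.pkl','wb'))
hsv=cv2.cvtColor(p['frame'],cv2.COLOR_RGB2HSV)
for nm,lo,hi in(('or',(5,150,80),(22,255,255)),('bl',(100,120,40),(125,255,255))):
    m=cv2.inRange(hsv,lo,hi);n,l,st,c=cv2.connectedComponentsWithStats(m)
    for i in range(1,n):
        if st[i,4]>60: print(nm,st[i].tolist(),c[i].round(1),cv2.minAreaRect(np.argwhere(l==i)[:,::-1].astype(np.float32)))
im=cv2.imread('pics/w3.png')[130:250,200:360];cv2.imwrite('pics/w3c.png',cv2.resize(im,None,fx=5,fy=5,interpolation=cv2.INTER_CUBIC))
print(bot.observe()['tcp_pos'])
E
```

```text
or [497, 0, 34, 42, 86] [511.2  20.8] ((512.1576538085938, 21.514938354492188), (52.606597900390625, 4.9610514640808105), 52.90715789794922)
or [31, 147, 62, 38, 307] [ 60.9 163.4] ((62.12445068359375, 163.6833953857422), (36.278934478759766, 59.4075927734375), 82.40535736083984)
or [292, 171, 30, 7, 170] [306.5 174.2] ((306.5, 174.0), (6.0, 29.0), 90.0)
or [218, 173, 57, 35, 1106] [235.9 189.6] ((246.0, 190.0), (56.0, 34.0), 0.0)
or [270, 318, 17, 74, 642] [278.1 355.3] ((278.0, 354.5), (73.0, 16.0), 90.0)
or [7, 407, 390, 13, 2864] [245.3 414.9] ((201.5, 413.0), (12.0, 389.0), 90.0)
bl [289, 181, 39, 37, 952] [307.5 197.6] ((308.05828857421875, 198.751953125), (37.079410552978516, 36.27985382080078), 1.9091525077819824)
[ 0.53083326 -0.25749717  0.24906378]
```

View pics/w3c.png

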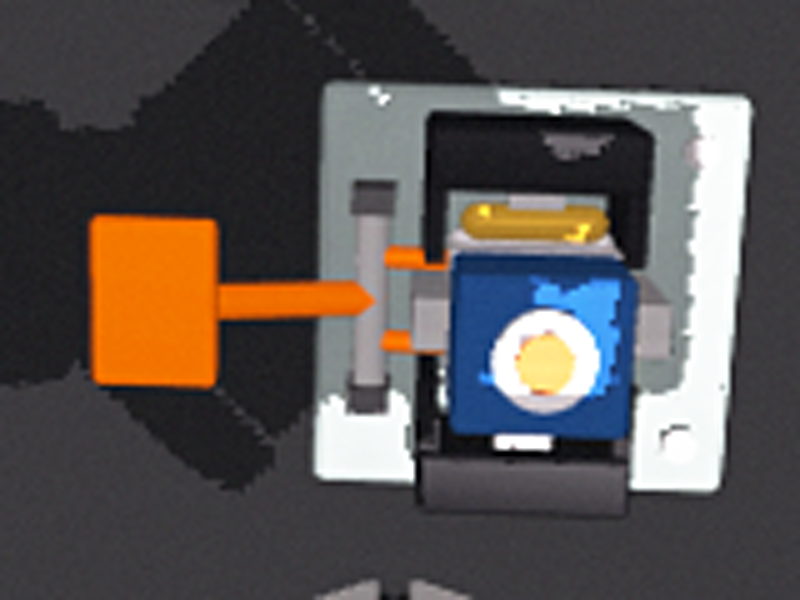

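```bash
python3 - <<'E'
from h import *
from scipy.optimize import least_squares
p=pickle.load(open('w3.pkl','rb'))
f=lambda a:np.array([[200+x/5-.4,130+y/5-.4] for x,y in a])
pad=f([(92,216),(218,221),(215,387),(92,384)]);base=f([(322,82),(750,98),(718,490),(315,480)]);ring=f([(545,358)])
for uv in pad: print('pad',ray(p,uv,.0365).round(4))
print('padc',ray(p,pad.mean(0),.0365),'basec',np.mean([ray(p,u,.01) for u in base],0),'ring',ray(p,ring[0],.086),ray(p,ring[0],.082))
for uv in base: print('base',ray(p,uv,.01).round(4))
mp=np.array([(-97,19,36.5),(-69,19,36.5),(-69,-19,36.5),(-97,-19,36.5)])/1e3
mb=np.array([(-50,48,10),(50,48,10),(50,-48,10),(-50,-48,10)])/1e3
mr=np.array([(0,0,86.)])/1e3
def T(v,M):
    c,s=np.cos(v[2]),np.sin(v[2]);return np.c_[v[0]+c*M[:,0]-s*M[:,1],v[1]+s*M[:,0]+c*M[:,1],M[:,2]]
for sets in ([(pad,mp)],[(pad,mp),(ring,mr)],[(base,mb)],[(pad,mp),(base,mb),(ring,mr)]):
    r=least_squares(lambda v:np.concatenate([(proj(p,T(v,m))-u).ravel() for u,m in sets]),[.558,-.25,.2]);print(r.x.round(4),r.fun.round(1))
E
```

```text
pad [ 0.4614 -0.2495  0.0365]
pad [ 0.4887 -0.2451  0.0365]
pad [ 0.4944 -0.2821  0.0365]
pad [ 0.4672 -0.2869  0.0365]
padc [ 0.47786028 -0.26565307  0.0365    ] basec [ 0.56130837 -0.25183463  0.01      ] ring [ 0.5592517  -0.25123431  0.086     ] [ 0.55977082 -0.25202603  0.082     ]
base [ 0.5047 -0.213   0.01  ]
base [ 0.6021 -0.1972  0.01  ]
base [ 0.6177 -0.2902  0.01  ]
base [ 0.5207 -0.307   0.01  ]
[ 0.5599 -0.2529  0.1574] [-0.2 -0.2  0.1 -0.1  0.2  0.4 -0.1 -0. ]
[ 0.5596 -0.2515  0.173 ] [-0.6 -0.1 -0.2 -0.4  0.4  0.1  0.1  0.1  0.3  0.3]
[ 0.5613 -0.2519  0.1669] [-0.5 -0.2  0.7 -0.7  0.5  0.7 -0.7  0.3]
[ 0.5603 -0.2519  0.1671] [ 0.1 -0.1  0.5 -0.4  0.9  0.2  0.6  0.  -1.4 -0.4 -0.2 -0.9 -0.3  0.5
 -1.5  0.1  0.9  0.8]
```

```bash
python3 -m inch '[[[0,-0.009,-0.0015,-0.02,-0.006],[0,-0.009,-0.0015,-0.03,-0.006],[0,-0.009,-0.0015,-0.03,-0.006],[0,-0.009,-0.0015,-0.03,-0.006],[0,-0.009,-0.0015,-0.03,-0.006],[0,-0.008,-0.001,-0.02,0],[0,0,0,-0.013,0],[0,0,0,-0.007,0],[0,0,0,0,0],[0,0,0,0,0]]]'; cat > obs.py <<'E'
from h import *
from scipy.spatial.transform import Rotation as Ro
def obs():
    o=bot.observe();R=Ro.from_quat(o['orientation']).as_matrix()
    print(o['clock'],o['tcp_pos'].round(4),'yaw',round(np.arctan2(R[1,1],R[0,1]),4),'F',o['contact_force'].round(1),'w',round(o['gripper_width'],4))
if __name__=='__main__': obs()
E
python3 obs.py
```

```text
clock: 4.75
tcp_pos: [0.4794, -0.2668, 0.0707]
orientation: [0.456, 0.54, -0.456, 0.541]
contact_force: [-0.5, 0.1, 0.2]
gripper_width: 0.0007
4.75 [ 0.4794 -0.2668  0.0707] yaw 0.1688 F [-0.5  0.1  0.2] w 0.0007
```

```bash
python3 -m inch '[[[0,-0.001,0.001,-0.01,0],[0,0,0,-0.008,0],[0,0,0,-0.004,0],[0,0,0,-0.004,0],[0,0,0,-0.004,0],[0,0,0,-0.003,0],[0,0,0,-0.003,0],[0,0,0,-0.002,0],[0,0,0,0,0],[0,0,0,0,0]]]'; python3 - <<'E'
from obs import *
obs(); p=snap('side','s4.png');p=snap('wrist','w4.png');obs()
im=cv2.imread('pics/s4.png')[180:330,220:420];cv2.imwrite('pics/s4c.png',cv2.resize(im,None,fx=4,fy=4))
E
```

```text
clock: 5.75
tcp_pos: [0.4766, -0.2655, 0.0313]
orientation: [0.456, 0.541, -0.456, 0.54]
contact_force: [-4.9, -0.7, 2.7]
gripper_width: 0.0005
5.75 [ 0.4766 -0.2655  0.0313] yaw 0.1682 F [-4.9 -0.7  2.7] w 0.0005
5.85 [ 0.4767 -0.2655  0.0313] yaw 0.1682 F [-4.4 -0.8  3.1] w 0.0005
```

View pics/s4c.png

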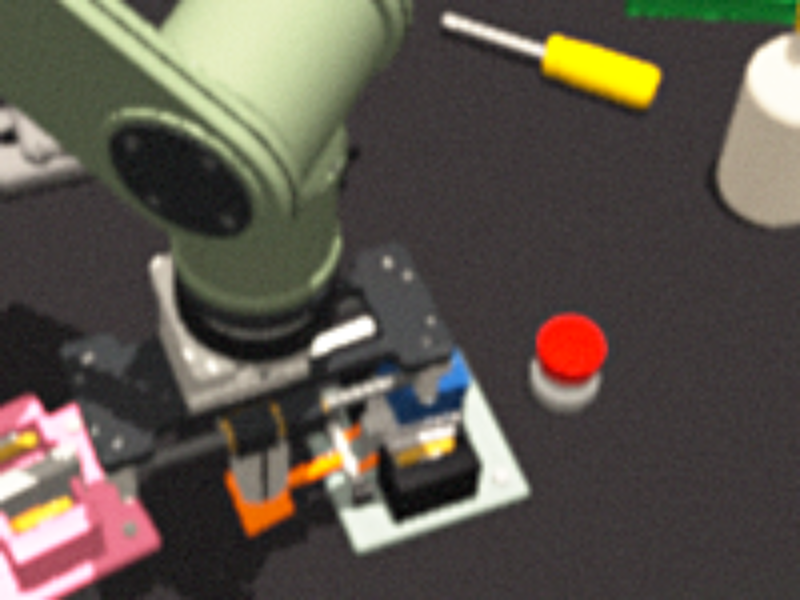

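View pics/w4.png

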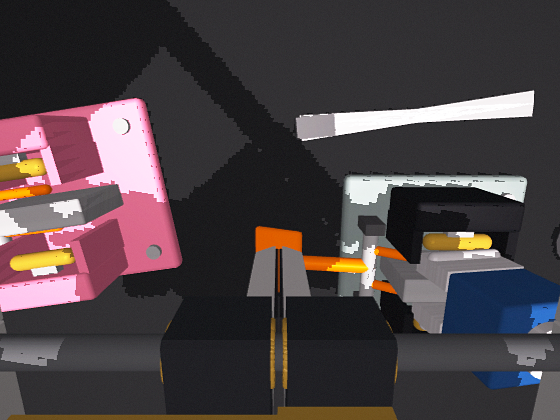

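```bash
python3 -m inch '[[[0,0,0,0.005,0],[0,0,0,0.005,0],[0,0,0,0.01,0],[0,0,0,0.02,0],[0,0,0,0.03,0],[0,0,0,0.03,0],[0.06,0.015,0,0.03,0],[0.06,0.02,0.005,0.03,0],[0.06,0.015,0.005,0.02,0],[0.06,0,0,0,0]]]'; python3 - <<'E'
from obs import *
obs(); p=snap('side','s5.png');p=snap('wrist','w5.png');pickle.dump(p,open('w5.pkl','wb'));obs()
a=cv2.imread('pics/s5.png')[235:325,270:390];a=cv2.resize(a,(400,300));
b=cv2.imread('pics/w5.png')[110:290,190:390];b=cv2.resize(b,None,fx=3,fy=3,interpolation=cv2.INTER_CUBIC)
c=np.zeros((600,800,3),np.uint8);c[:540,:600]=b;cv2.imwrite('pics/m5.png',c);cv2.imwrite('pics/s5c.png',a)
E
```

```text
clock: 6.85
tcp_pos: [0.5314, -0.2564, 0.2167]
orientation: [0.457, 0.537, -0.455, 0.544]
contact_force: [0.1, -0.3, 0.1]
gripper_width: 0.029
6.85 [ 0.5314 -0.2564  0.2167] yaw 0.17 F [ 0.1 -0.3  0.1] w 0.029
6.95 [ 0.5273 -0.2553  0.2117] yaw 0.1688 F [ 0.5  0.6 -0.5] w 0.0368
```

View pics/m5.png

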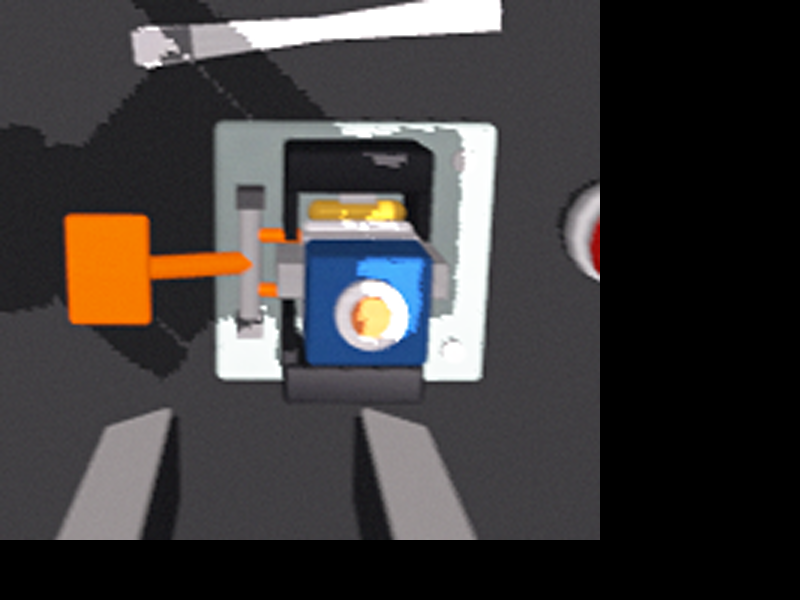

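View pics/s5c.png

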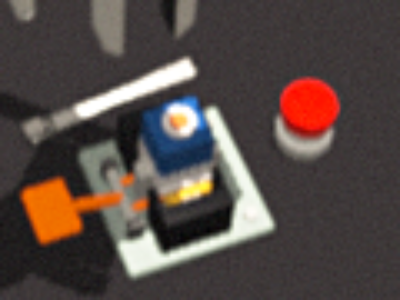

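```bash
python3 - <<'E'
from obs import *
p=pickle.load(open('w5.pkl','rb'));print(ray(p,(314-.3,214.7),.096), ray(p,(314-.3,214.7),.091))
p=snap('wrist','w6.png');cv2.imwrite('pics/w6c.png',cv2.resize(cv2.imread('pics/w6.png')[150:260,240:400],None,fx=5,fy=5,interpolation=cv2.INTER_CUBIC))
pickle.dump(p,open('w6.pkl','wb'));obs()
E
```

```text
[ 0.55923613 -0.25159741  0.096     ] [ 0.56000249 -0.25281601  0.091     ]
7.0 [ 0.5263 -0.255   0.2104] yaw 0.1682 F [-0.9  0.1 -0.5] w 0.0409
```

View pics/w6c.png

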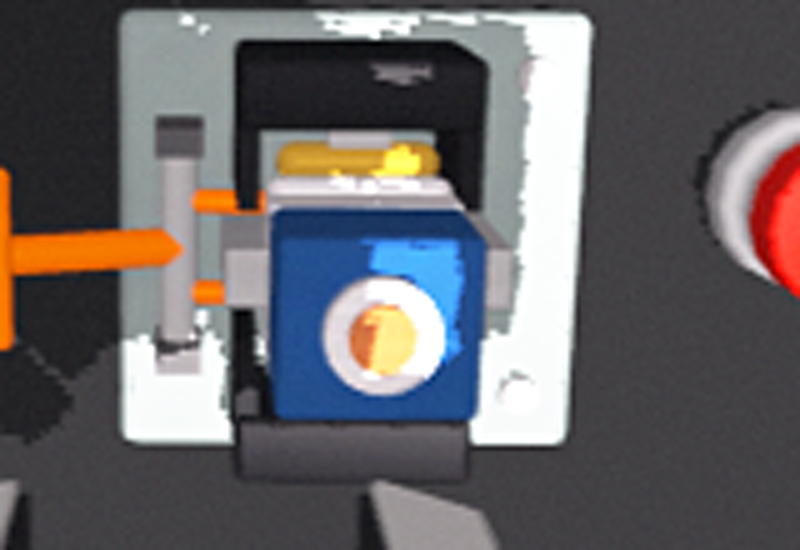

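```bash
python3 -m inch '[[[0.065,0.012,0.001,-0.01,0],[0.065,0.012,0.001,-0.015,0],[0.065,0.009,0.0015,-0.02,0],[0.065,0,0,-0.02,0],[0.065,0,0,-0.02,0],[0.065,0,0,-0.02,0],[0.065,0,0,-0.015,0],[0.065,0,0,0,0],[0.065,0,0,0,0],[0.065,0,0,0,0]]]'; python3 - <<'E'
from obs import *
obs(); p=snap('wrist','w7.png')
E
```

```text
clock: 8.0
tcp_pos: [0.561, -0.2526, 0.0924]
orientation: [0.456, 0.539, -0.456, 0.541]
contact_force: [-0.0, -0.4, -0.6]
gripper_width: 0.0651
8.0 [ 0.561  -0.2526  0.0924] yaw 0.1678 F [-0.  -0.4 -0.6] w 0.0651
```

View pics/w7.png

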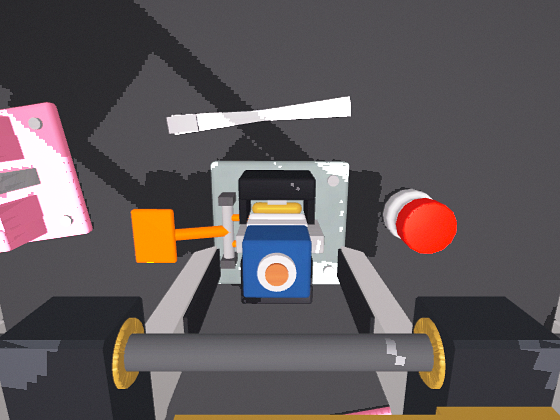

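```bash
python3 -m inch '[[[0.065,-0.001,0.001,-0.01,0],[0.065,0,0,-0.009,0],[0.055,0,0,0,0],[0.048,0,0,0,0],[0.042,0,0,0,0],[0.039,0,0,0,0],[0.037,0,0,0,0],[0.03,0,0,0,0],[0.03,0,0,0,0],[0.03,0,0,0,0]]]'; python3 obs.py
```

```text
clock: 9.05
tcp_pos: [0.5594, -0.2512, 0.0728]
orientation: [0.456, 0.54, -0.456, 0.54]
contact_force: [0.3, 0.2, 1.3]
gripper_width: 0.0359
9.05 [ 0.5594 -0.2512  0.0728] yaw 0.168 F [0.3 0.2 1.3] w 0.0359
```

```bash
python3 -m inch '[[[0.03,0,0,0.004,0],[0.03,0,0,0.006,0],[0.03,0,0,0.01,0],[0.03,0,0,0.01,0],[0.03,0,0,0.01,0],[0.03,0,0,0.01,0],[0.03,0,0,0.02,0],[0.03,0,0,0.02,0],[0.03,0,0,0.02,0],[0.03,0,0.01,0.02,0]]]'; python3 obs.py
```

```text
clock: 10.05
tcp_pos: [0.5592, -0.2419, 0.2041]
orientation: [0.457, 0.539, -0.457, 0.54]
contact_force: [0.4, 0.5, -1.4]
gripper_width: 0.0362
10.05 [ 0.5592 -0.2419  0.2041] yaw 0.1667 F [ 0.4  0.5 -1.4] w 0.0362
```

```bash
python3 -m inch '[[[0.03,-0.006,0.025,0.005,-0.048],[0.03,-0.007,0.04,0.005,-0.048],[0.03,-0.007,0.045,0.005,-0.048],[0.03,-0.007,0.045,0.005,-0.048],[0.03,-0.007,0.045,0.005,-0.048],[0.03,-0.007,0.045,0.005,-0.048],[0.03,-0.007,0.045,0.005,-0.048],[0.03,-0.007,0.045,0.005,-0.048],[0.03,-0.007,0.03,0.005,-0.048],[0.03,-0.006,0.015,0.005,-0.048]]]'; python3 - <<'E'
from obs import *
snap('side','s8.png');snap('wrist','x.png');p=snap('wrist','w8.png');pickle.dump(p,open('w8.pkl','wb'));obs()
E
```

```text
clock: 11.05
tcp_pos: [0.4904, 0.1417, 0.2536]
orientation: [0.572, 0.417, -0.571, 0.417]
contact_force: [-0.1, -0.1, -1.0]
gripper_width: 0.0358
11.2 [0.4912 0.1396 0.2534] yaw -0.3088 F [ 0.7 -0.2 -1.4] w 0.036
```

View pics/w8.png

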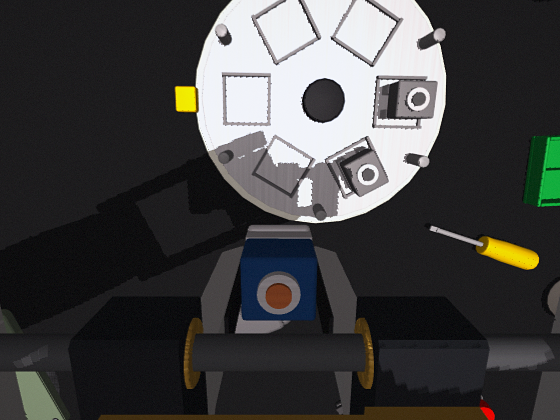

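```bash
python3 - <<'E'
import cv2
im=cv2.imread('pics/w8.png')[50:170,170:330];cv2.imwrite('pics/w8c.png',cv2.resize(im,None,fx=5,fy=5,interpolation=cv2.INTER_CUBIC))
E
```

```text
(no output)
```

View pics/w8c.png

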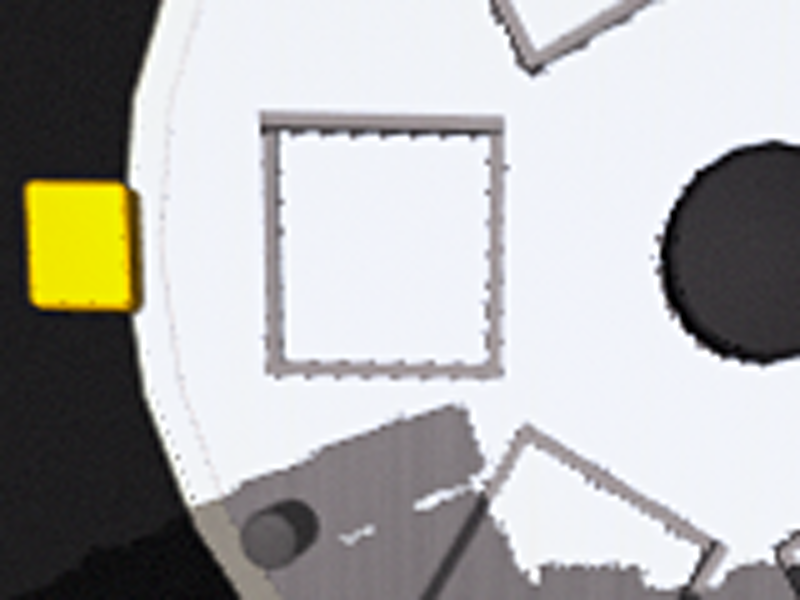

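```bash
python3 - <<'E'
from obs import *
p=pickle.load(open('w8.pkl','rb'))
f=lambda x,y:(170+x/5-.4,50+y/5-.4)
C=-p['world_to_cam'][:3,:3].T@p['world_to_cam'][:3,3];print('cam',C)
for n,x,y,z in(('L',282,247,.034),('R',487,247,.038),('T',385,131,.034),('B',385,363,.042),('Lo',262,247,.038),('Ro',502,247,.038),('To',385,114,.042),('Bo',385,378,.042)):
    print(n,ray(p,f(x,y),z).round(4))
# hub from fitted ellipse
g=cv2.cvtColor(p['frame'],cv2.COLOR_RGB2GRAY);m=(g[65:140,290:360]<110).astype(np.uint8)
n,l,st,c=cv2.connectedComponentsWithStats(m);i=1+np.argmax(st[1:,4]);cs,_=cv2.findContours((l==i).astype(np.uint8),cv2.RETR_EXTERNAL,cv2.CHAIN_APPROX_NONE)
e=cv2.fitEllipse(cs[0]+np.array([290,65]));print(e);A=ray(p,e[0],.034);print('axis',A)
d=bot.trace(p,'push_post');print([(r['conf'],r['xy']) for r in d[:3]])
P=ray(p,f(274,540),.07);print('post',P,np.linalg.norm(P[:2]-A[:2]),np.arctan2(*(P-A)[[1,0]]))
P=ray(p,(222,33),.07);print('post up',P,np.linalg.norm(P[:2]-A[:2]),np.arctan2(*(P-A)[[1,0]]))
Y=ray(p,f(80,245),.05);print('yel',Y,np.arctan2(*(Y-A)[[1,0]]))
E
```

```text
cam [0.51291044 0.2114676  0.42066736]
L [0.4686 0.2528 0.034 ]
R [0.5101 0.2393 0.038 ]
T [0.4969 0.2679 0.034 ]
B [0.4823 0.2234 0.042 ]
Lo [0.4651 0.2536 0.038 ]
Ro [0.5131 0.2384 0.038 ]
To [0.4983 0.2698 0.042 ]
Bo [0.4813 0.2205 0.042 ]
((322.9038391113281, 100.19084167480469), (41.11461639404297, 44.04289627075195), 29.42905616760254)
axis [0.56622406 0.22051604 0.034     ]
[(0.91, [322.6, 97.2])]
post [0.45226465 0.19686053 0.07      ] 0.1163887103497695 -2.936920968380582
post up [0.48877867 0.30428663 0.07      ] 0.11408462355238806 2.3169803242029414
yel [0.43146221 0.26382826 0.05      ] 2.830621915427964
```

View pics/s8.png

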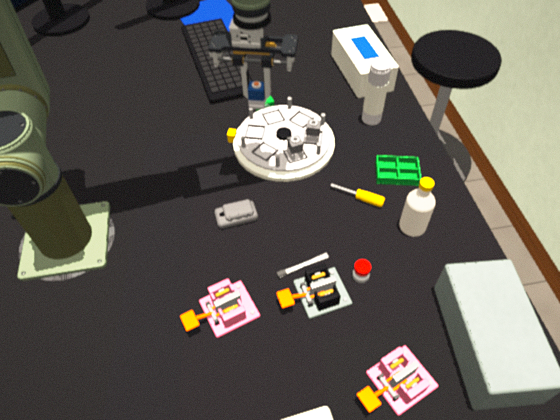

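```bash
python3 - <<'E'
from obs import *
p=pickle.load(open('w8.pkl','rb'));o=bot.observe()
im=p['frame'][220:330,220:340,::-1];cv2.imwrite('pics/w8d.png',cv2.resize(im,None,fx=5,fy=5,interpolation=cv2.INTER_CUBIC))
for z in(.2764,.270): 
  X=ray(p,(278.5,293),z);d=X-np.array([.4912,.1396,.2534]);print(X,'along jaw',d[:2]@[np.cos(-.309),np.sin(-.309)],'along z',d[:2]@[-np.sin(.309),-np.cos(.309)])
q=pickle.load(open('w6.pkl','rb'))
obs()
E
```

```text
[0.49065578 0.14020149 0.2764    ] along jaw -0.0007013574421910939 along z -0.00040750430380301426
[0.48966852 0.13703998 0.27      ] along jaw -0.0006804261904163053 along z 0.002904506209260076
11.25 [0.4913 0.1387 0.253 ] yaw -0.3103 F [ 0.1 -0.6 -0.6] w 0.036
```

View pics/w8d.png

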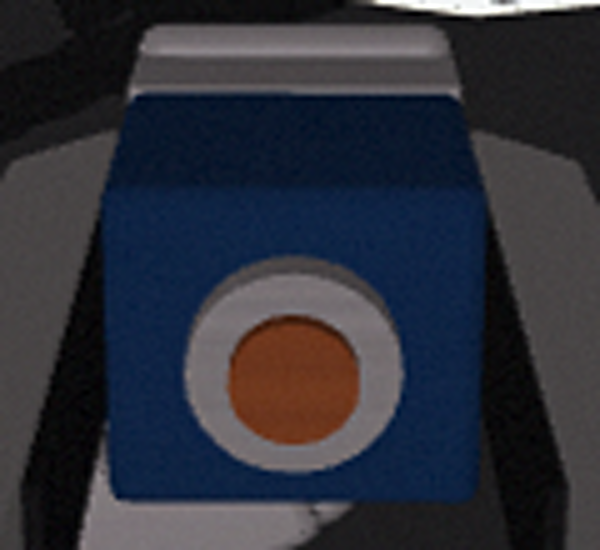

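```bash
python3 -m inch '[[[0.03,-0.0005,0.02,-0.01,-0.004],[0.03,-0.0005,0.03,-0.02,0],[0.03,-0.0005,0.03,-0.02,0],[0.03,0,0.02,-0.02,0],[0.03,0,0.007,-0.02,0],[0.03,0,0,-0.02,0],[0.03,0,0,-0.02,0],[0.03,0,0,-0.01,0],[0.03,0,0,0,0],[0.03,0,0,0,0]]]'; python3 - <<'E'
from obs import *
obs();p=snap('wrist','w9.png');snap('side','s9.png')
E
```

```text
clock: 12.25
tcp_pos: [0.4904, 0.2454, 0.1129]
orientation: [0.573, 0.415, -0.572, 0.415]
contact_force: [-0.4, 0.4, -0.5]
gripper_width: 0.036
12.25 [0.4904 0.2454 0.1129] yaw -0.317 F [-0.4  0.4 -0.5] w 0.036
```

View pics/w9.png

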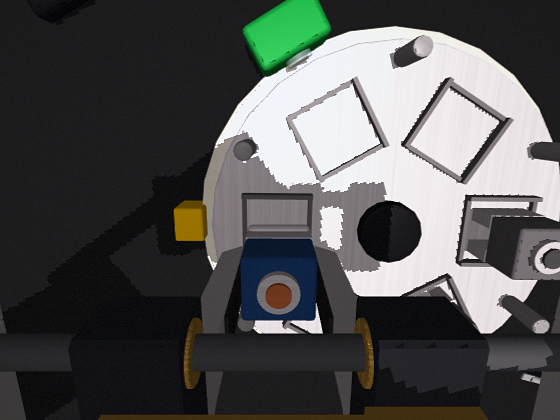

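```bash
python3 -m inch '[[[0.03,-0.001,0.0005,-0.015,0],[0.03,0,0,-0.012,0],[0.03,0,0,-0.006,0],[0.03,0,0,-0.003,0],[0.03,0,0,-0.003,0],[0.03,0,0,-0.002,0],[0.03,0,0,0,0],[0.03,0,0,0,0],[0.03,0,0,0,0],[0.03,0,0,0,0]]]'; python3 obs.py
```

```text
clock: 13.35
tcp_pos: [0.4888, 0.2465, 0.0717]
orientation: [0.573, 0.415, -0.572, 0.415]
contact_force: [0.9, -0.5, -1.0]
gripper_width: 0.0357
13.35 [0.4888 0.2465 0.0717] yaw -0.316 F [ 0.9 -0.5 -1. ] w 0.0357
```

```bash
python3 -m inch '[[[0.03,0,0,-0.001,0],[0.03,0,0,0,0],[0.03,0,0,-0.001,0],[0.03,0,0,0,0],[0.03,0,0,-0.0005,0],[0.03,0,0,0,0],[0.03,0,0,0,0],[0.03,0,0,0,0],[0.03,0,0,0,0],[0.03,0,0,0,0]]]'; python3 - <<'E'
from obs import *
obs();p=snap('wrist','w10.png');p=snap('side','s10.png')
a=cv2.imread('pics/s10.png')[80:190,215:355];cv2.imwrite('pics/s10c.png',cv2.resize(a,None,fx=5,fy=5,interpolation=cv2.INTER_CUBIC))
E
```

```text
clock: 14.35
tcp_pos: [0.4887, 0.2465, 0.069]
orientation: [0.572, 0.415, -0.572, 0.415]
contact_force: [0.1, 0.1, -0.4]
gripper_width: 0.0356
14.35 [0.4887 0.2465 0.069 ] yaw -0.316 F [ 0.1  0.1 -0.4] w 0.0356
```

View pics/w10.png

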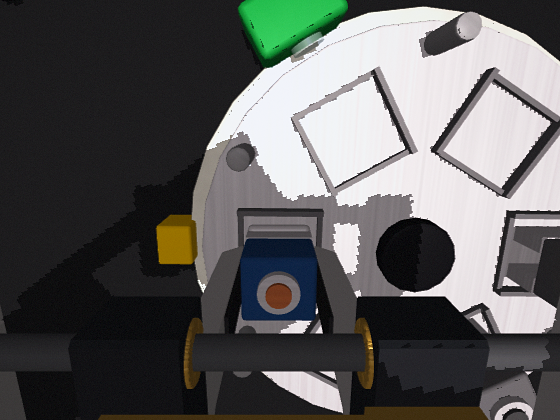

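View pics/s10c.png

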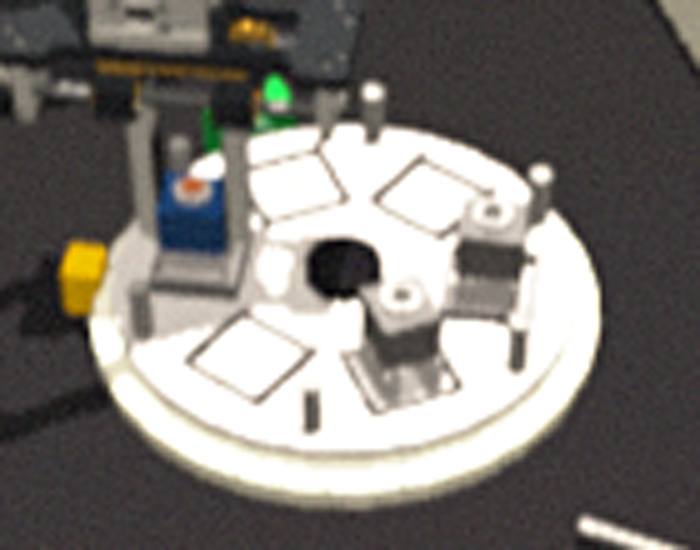

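```bash
python3 -m inch '[[[0.03,0,0,-0.0005,0],[0.03,0,0,0,0],[0.03,0,0,-0.0005,0],[0.03,0,0,0,0],[0.03,0,0,-0.0005,0],[0.03,0,0,0,0],[0.03,0,0,-0.0005,0],[0.03,0,0,0,0],[0.03,0,0,0,0],[0.03,0,0,0,0]]]'; python3 obs.py
```

```text
clock: 15.45
tcp_pos: [0.4893, 0.2472, 0.0687]
orientation: [0.573, 0.415, -0.572, 0.415]
contact_force: [-1.5, -0.5, 8.7]
gripper_width: 0.0357
15.45 [0.4893 0.2472 0.0687] yaw -0.3162 F [-1.5 -0.5  8.7] w 0.0357
```

```bash
python3 -m inch '[[[0.03,0,0,0.001,0],[0.034,0,0,0.0005,0],[0.036,0,0,0,0],[0.038,0,0,0,0],[0.042,0,0,0,0],[0.048,0,0,0,0],[0.055,0,0,0,0],[0.06,0,0,0,0],[0.06,0,0,0,0],[0.06,0,0,0,0]]]'; python3 - <<'E'
from obs import *
obs();p=snap('wrist','w11.png')
E
```

```text
clock: 16.45
tcp_pos: [0.4887, 0.2465, 0.0684]
orientation: [0.572, 0.415, -0.572, 0.415]
contact_force: [0.2, -0.1, -0.1]
gripper_width: 0.0601
16.45 [0.4887 0.2465 0.0684] yaw -0.316 F [ 0.2 -0.1 -0.1] w 0.0601
```

View pics/w11.png

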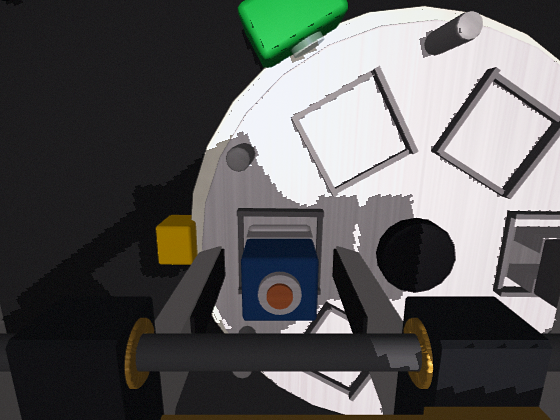

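```bash
python3 -m inch '[[[0.06,0,0,0.008,0],[0.06,0,0,0.015,0],[0.06,0,0,0.02,0],[0.06,0,0,0.03,0],[0.06,0,0,0.03,0],[0.03,0,-0.02,0.03,0],[0.0,0,-0.03,0.03,0],[0.0,0,-0.03,0.02,0],[0,0,-0.02,0,0],[0,0,0,0,0]]]'; python3 - <<'E'
from obs import *
obs();p=snap('wrist','x.png');p=snap('wrist','x.png');p=snap('wrist','w12.png');pickle.dump(p,open('w12.pkl','wb'));obs()
im=cv2.imread('pics/w12.png')[40:190,160:360];cv2.imwrite('pics/w12c.png',cv2.resize(im,None,fx=4,fy=4,interpolation=cv2.INTER_CUBIC))
E
```

```text
clock: 17.5
tcp_pos: [0.4897, 0.1447, 0.2542]
orientation: [0.574, 0.413, -0.572, 0.415]
contact_force: [0.3, -0.1, -0.3]
gripper_width: 0.0233
17.5 [0.4897 0.1447 0.2542] yaw -0.3191 F [ 0.3 -0.1 -0.3] w 0.0233
17.65 [0.4885 0.147  0.2518] yaw -0.316 F [ 0.1 -0.3 -0.7] w 0.0117
```

View pics/w12c.png

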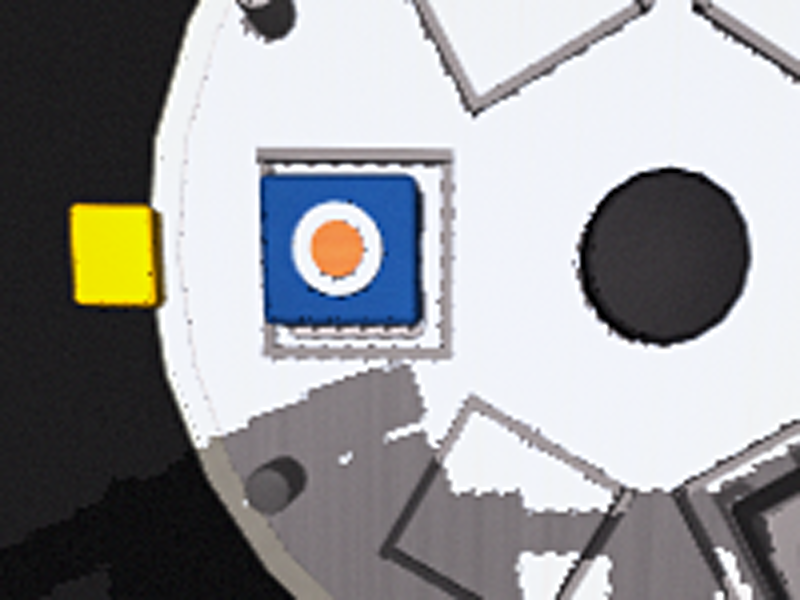

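```bash
python3 -m inch '[[[0,-0.0025,0.003,-0.01,0.0734],[0,-0.0025,0.003,-0.015,0.0734],[0,-0.0025,0.003,-0.015,0.0734],[0,-0.0025,0.003,-0.015,0.0734],[0,-0.0025,0.003,-0.015,0.0734],[0,-0.0025,0.003,-0.015,0.0734],[0,-0.0025,0.003,-0.015,0.0734],[0,-0.0025,0.003,-0.015,0.0734],[0,-0.0025,0.002,-0.01,0.0734],[0,-0.002,0.002,-0.005,0.0734]]]'; python3 - <<'E'
from obs import *
obs();p=snap('wrist','x.png');p=snap('wrist','x.png');p=snap('wrist','w13.png');obs()
A=np.array([.5662,.2205]);th=3.56
P=[A+.112*np.array([np.cos(t),np.sin(t)]) for t in np.arange(3.56,2.60,-.04)]
print(P[0],P[-1]);print(np.diff(P,axis=0).round(4).tolist())
E
```

```text
clock: 18.65
tcp_pos: [0.4625, 0.1756, 0.1196]
orientation: [0.383, 0.595, -0.385, 0.593]
contact_force: [-0.7, -0.3, 0.6]
gripper_width: 0.0004
18.65 [0.4625 0.1756 0.1196] yaw 0.4228 F [-0.7 -0.3  0.6] w 0.0004
18.8 [0.4633 0.1754 0.1207] yaw 0.4182 F [ 1.7 -0.4 -0.2] w 0.0003
[0.46386143 0.17499376] [0.4679964  0.27435213]
[[-0.0017, 0.0041], [-0.0016, 0.0042], [-0.0014, 0.0043], [-0.0012, 0.0043], [-0.0011, 0.0044], [-0.0009, 0.0044], [-0.0007, 0.0044], [-0.0005, 0.0044], [-0.0004, 0.0045], [-0.0002, 0.0045], [0.0, 0.0045], [0.0002, 0.0045], [0.0004, 0.0045], [0.0005, 0.0044], [0.0007, 0.0044], [0.0009, 0.0044], [0.0011, 0.0043], [0.0012, 0.0043], [0.0014, 0.0043], [0.0016, 0.0042], [0.0018, 0.0041], [0.0019, 0.004], [0.0021, 0.004]]
```

View pics/w13.png

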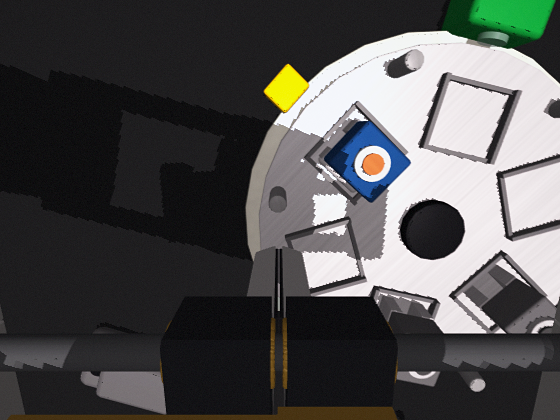

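The post at (278,198) is directly ahead of the fingers, and the carrier stands in the pocket at (370,162). I'll go down behind the post.

```bash
python3 -m inch '[[[0,0,0,-0.01,0],[0,0,0,-0.015,0],[0,0,0,-0.015,0],[0,0,0,-0.01,0],[0,0,0,-0.007,0],[0,0,0,-0.003,0],[0,0,0,0,0],[0,0,0,0,0],[0,0,0,0,0],[0,0,0,0,0]]]'; python3 - <<'E'
from obs import *
obs();snap('wrist','w14.png')
E
```

```text
clock: 19.8
tcp_pos: [0.4646, 0.1746, 0.062]
orientation: [0.386, 0.593, -0.385, 0.593]
contact_force: [-0.4, 0.4, 0.3]
gripper_width: 0.0006
19.8 [0.4646 0.1746 0.062 ] yaw 0.418 F [-0.4  0.4  0.3] w 0.0006
```

View pics/w14.png

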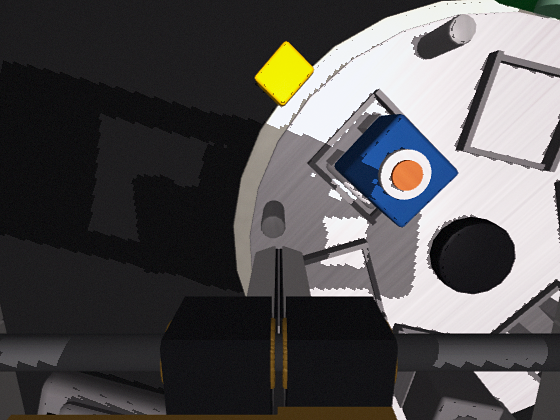

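```bash
python3 -m inch '[[[0,-0.0017,0.0041,-0.001,-0.04],[0,-0.0016,0.0042,0,-0.04],[0,-0.0014,0.0043,0,-0.04],[0,-0.0012,0.0043,0,-0.04],[0,-0.0011,0.0044,0,-0.04],[0,-0.0009,0.0044,0,-0.04],[0,-0.0007,0.0044,0,-0.04],[0,-0.0005,0.0044,0,-0.04],[0,-0.0004,0.0045,0,-0.04],[0,-0.0002,0.0045,0,-0.04]]]'; python3 - <<'E'
from obs import *
obs();snap('wrist','w15.png')
E
```

```text
clock: 20.85
tcp_pos: [0.4544, 0.2174, 0.0606]
orientation: [0.495, 0.504, -0.496, 0.504]
contact_force: [-0.4, -1.7, -0.1]
gripper_width: 0.0005
20.85 [0.4544 0.2174 0.0606] yaw 0.0167 F [-0.4 -1.7 -0.1] w 0.0005
```

View pics/w15.png

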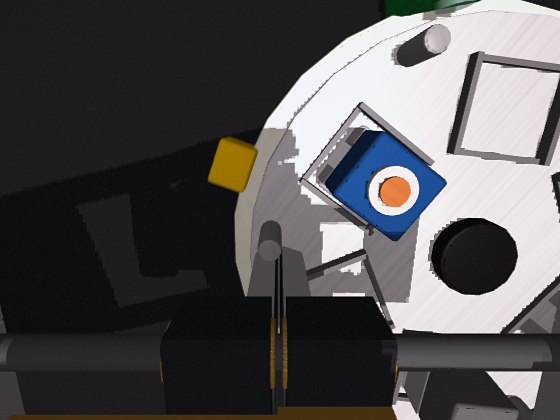

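```bash
python3 -m inch '[[[0,0,0.0045,0,-0.04],[0,0.0002,0.0045,0,-0.04],[0,0.0004,0.0045,0,-0.04],[0,0.0005,0.0044,0,-0.04],[0,0.0007,0.0044,0,-0.04],[0,0.0009,0.0044,0,-0.04],[0,0.0011,0.0043,0,-0.04],[0,0,0,0,0],[0,0,0,0,0],[0,0,0,0,0]]]'; python3 - <<'E'
from obs import *
obs();snap('wrist','w16.png')
E
```

```text
clock: 21.9
tcp_pos: [0.4582, 0.2488, 0.0604]
orientation: [-0.561, -0.431, 0.561, -0.431]
contact_force: [-0.6, 0.6, -0.7]
gripper_width: 0.0007
21.9 [0.4582 0.2488 0.0604] yaw -0.2613 F [-0.6  0.6 -0.7] w 0.0007
```

View pics/w16.png

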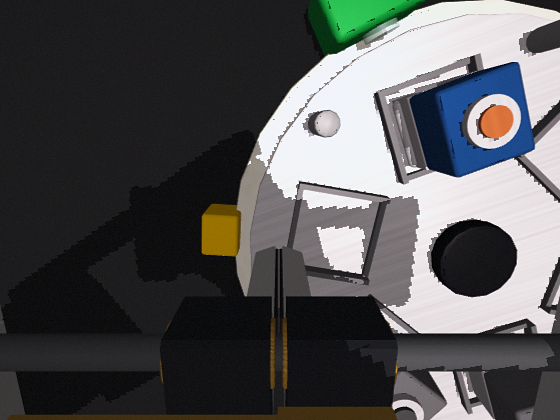

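The disc ran on by itself: the post has moved to (325,123) and the carrier is in front of the reader. I'll retract straight up and check.

```bash
python3 -m inch '[[[0,0,0,0.01,0],[0,0,0,0.02,0],[0,0,0,0.03,0],[0,0,0,0.04,0],[0,0,-0.02,0.04,0],[0,0,-0.04,0.03,0],[0,0,-0.04,0.02,0],[0,0,-0.02,0,0],[0,0,0,0,0],[0,0,0,0,0]]]'; python3 - <<'E'
from obs import *
obs();snap('wrist','x.png');p=snap('wrist','w17.png');q=snap('top','t17.png');obs()
pickle.dump(p,open('w17.pkl','wb'))
E
```

```text
clock: 22.95
tcp_pos: [0.4581, 0.129, 0.2508]
orientation: [0.562, 0.43, -0.561, 0.43]
contact_force: [0.6, -0.0, -0.8]
gripper_width: 0.0006
22.95 [0.4581 0.129  0.2508] yaw -0.2631 F [ 0.6 -0.  -0.8] w 0.0006
23.1 [0.4578 0.1298 0.2499] yaw -0.2606 F [0.5 0.4 0.7] w 0.0003
```

View pics/w17.png

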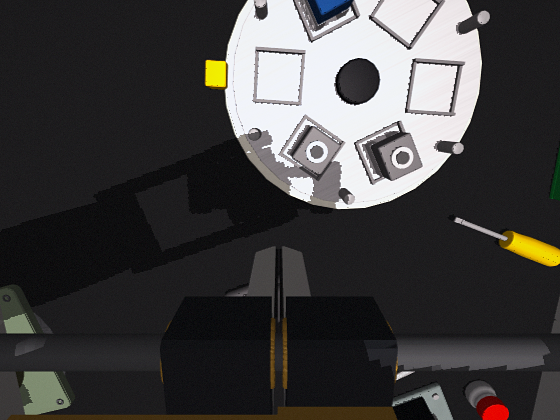

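View pics/t17.png

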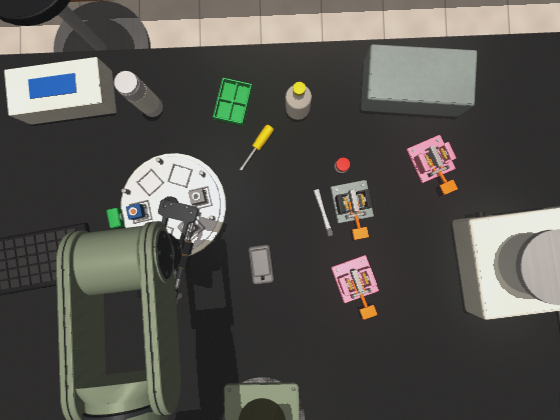

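```bash
python3 -m inch '[[[0,0.01,0.02,0.01,0],[0,0.01,0.02,0.01,0],[0,0.01,0.02,0,0],[0,0.01,0.02,0,0],[0,0.01,0.01,0,0],[0,0,0,0,0],[0,0,0,0,0],[0,0,0,0,0],[0,0,0,0,0],[0,0,0,0,0]]]'; python3 - <<'E'
from obs import *
p=snap('wrist','w18.png');pickle.dump(p,open('w18.pkl','wb'));obs()
A=np.array([.5662,.2205])
for k in(2.828-1.0472,):
    c=A+.08*np.array([np.cos(k),np.sin(k)]);print('expected pocket',c,'px floor',proj(p,[[*c,.034]]),'px carrier top',proj(p,[[*c,.092]]))
th=2.828+.5236-1.0472;print('post px',proj(p,[[*(A+.116*np.array([np.cos(th),np.sin(th)])),.07]]))
cv2.imwrite('pics/w18c.png',cv2.resize(cv2.imread('pics/w18.png')[20:170,180:380],None,fx=4,fy=4,interpolation=cv2.INTER_CUBIC))
E
```

```text
clock: 24.1
tcp_pos: [0.5081, 0.2186, 0.2706]
orientation: [0.561, 0.43, -0.561, 0.43]
contact_force: [-0.1, -0.9, -0.4]
gripper_width: 0.0002
24.15 [0.5081 0.2186 0.2706] yaw -0.2625 F [-0.4 -0.1  0.8] w 0.0006
expected pocket [0.54952292 0.29874241] px floor [[295.68909215 110.68469611]] px carrier top [[298.63862821 108.45622707]]
post px [[237.54058069 117.72886774]]
```

View pics/w18.png

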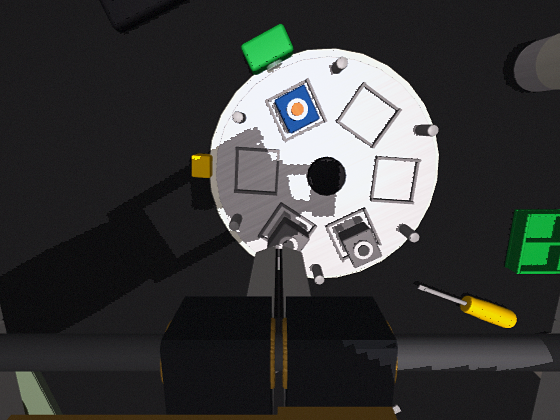

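View pics/w18c.png

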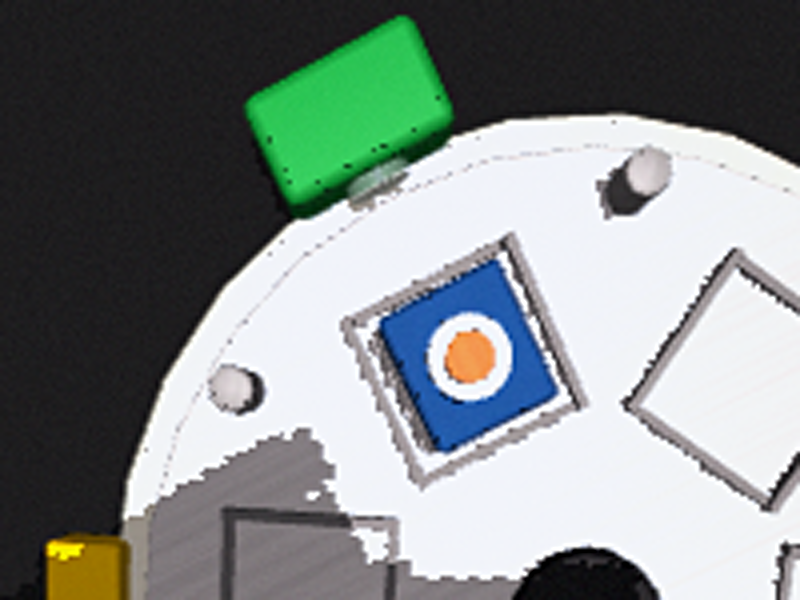

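The carrier top shows at (297,109), where I'd expect (298.6,108.5). The post is at (238,117), where I'd expect (237.5,117.7). So it is one click on, seated and in front of the reader. I'm handing in.

```bash
python3 -c "
from station import bot
print(bot.job_done())"
```

```text
the job is handed in; nothing more can be done
None
```

The job is handed in, at about 24 s on the robot's clock. I pressed the ejector paddle about 19 mm, and the carrier popped up upright. I then lifted it off and set it down in the pocket at the yellow mark. After letting go, I pushed the post with shut fingers until the disc ran on by itself to the next click.

**Final picture:** the carrier's top was about 1 pixel (under 2 mm) from where it should be after one click. The push post matched within about 1 pixel. The carrier looked upright inside its pocket walls, in front of the green reader, and the gripper was clear, about 0.25 m above the bench.

**Bystanders:** in the last top view, none of them appeared to have moved.

**Limits of the checks:** none of the checks failed. I judged the ejector, rotor and seating by eye from pictures and tool forces, because the joints can't be read directly. The hand-in reports no verdict.

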